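# Stand the ballasted float stem heavy end down in the tip-up setting stand

### The job

Two float stems for floating candles lie on the casting table and look the same from end to end, but only one has had its steel ballast slug set in soft wax, at one of its two ends. Find that stem and its heavy end by feel, lay it in the saddles of the lowered tip-up cradle with the heavy end at the foot plate by the hinge, let go of it, then gently raise the cradle by its handle until it meets its stop, so that the stem stands heavy end down to set. Put the empty stem back where it lay if you lifted it, don't drop either stem, and leave the other things alone.

Things in the scene. Friction and masses are not known exactly. Their poses are not given: they have to be found in the camera images.
- blank_1: Float stem: white tube 30 mm in diameter with the same grey hexagonal cap, 40 mm across flats, 24 mm long, on both ends; 140 mm long in all, 92 mm of bare tube. Lies on flats of its caps, axis 20 mm above the table. Origin at mid-axis, x along the tube, z up. Neither looks, name nor x direction tell if it is ballasted or at which end. Empty it weighs 0.13 to 0.17 kg and balances at its middle.
- blank_2: The other float stem, same shape, size and axes as blank_1. Exactly one of the two is ballasted; that one weighs 0.31 to 0.41 kg and its centre of mass lies about 24 mm from its middle, towards its heavy end.
- stand: Fixed base of the tip-up setting stand: a grey steel plate 205 x 90 x 8 mm on the table. Origin on the table under the middle of the stand; x points from the hinge to the handle end, z up. The hinge pin, along y, is 110 mm from the origin towards -x and 40 mm above the table.
- cradle (a joint): Angle of the aluminium cradle on the stand: about 0 lying level (lowered, for loading), growing as the handle end is raised, to a fixed stop at 1.36 rad, where it is nearly upright, leaning back 0.21 rad, so that a stem stays in its saddles. The hinge is stiff (friction 0.9 N m): the cradle stays where it is left. Raising it takes 5 to 10 N at the handle.
- cradle_bed (a point): Where mid-axis of a stem lies when it rests in the V saddles: 92 mm along x and 38 mm along z from the hinge pin, 78 mm above the table when level. Axes turn with it: x from hinge to handle, z out of the bed (up when level). Laid here, the stem is 4 mm clear of the foot plate and 7 mm of the saddles' sides, so it may lie 3 mm nearer or 6 mm farther; once raised it slides down to the foot plate.
- cradle_saddle (a point): Bottom of the V saddle nearer the handle, on the cradle's spine plate; the other is 70 mm nearer the hinge. Both are 8 mm thick, carry the bare tube and open to 50 mm at the mouth. Between them 62 mm are free for the fingers, down to the spine 34 mm below the stem's axis; above and beside the tube all is open.
- cradle_foot (a point): Middle of the foot plate's face, at the hinge end of the cradle, 18 mm from the hinge pin; the plate is 60 mm wide and 62 mm high, square to the stem's axis. The heavy end goes here.
- cradle_handle (a point): Middle of the cradle's handle: a round steel bar, 14 mm in diameter, parallel to the hinge, 54 mm free between its two arms. It is 222 mm along x and 10 mm along z from the hinge pin (axes as at cradle_bed), 50 mm above the table when level, 35 mm clear of the spine's end, nothing under it.
- spare_slug: Bystander: a steel slug 25 mm in diameter and 40 mm tall, like the one inside the ballasted stem, standing on the table. Origin under its middle.
- pour_cup: Bystander: a translucent plastic cup, 70 mm across and 80 mm tall. Origin under its middle.
- pin_tin: Bystander: a flat lidded tin, 78 x 102 x 28 mm. Origin under its middle.
- hex_key: Bystander: a dark hexagon key, 38 x 109 x 7 mm, lying flat. Origin under its middle.
There are look-alikes about, which are no part of the job. Leave any purple look-alike of the blank_1 alone.

How it is judged (in metres and radians):
On the way:
1. the ballasted stem lies released in the saddles of the lowered cradle, heavy end towards the foot plate (x of blank_1 in the frame of cradle_bed between -0.012 and 0.014 m and y of blank_1 in the frame of cradle_bed between -0.008 and 0.008 m and z of blank_1 in the frame of cradle_bed between -0.008 and 0.008 m and x of cradle_handle in the frame of blank_1 below -0.08 m and value of joint cradle below 0.25 rad and contact force between the fingers and blank_1 below 0.05 N and linear speed of blank_1 below 0.03 m/s), for 0.2 s.
At the end, for the whole second after the job is handed in: The cradle is raised to within 0.09 rad of its stop and still; the ballasted stem stands in its saddles (within 8 mm across and 12 mm along) with its heavy end down at the foot plate; the empty stem lies within 60 mm of where it began, at rest (x of blank_1 in the frame of cradle_bed between -0.012 and 0.014 m and y of blank_1 in the frame of cradle_bed between -0.008 and 0.008 m and z of blank_1 in the frame of cradle_bed between -0.008 and 0.008 m and x of cradle_handle in the frame of blank_1 below -0.08 m and value of joint cradle above 1.27 rad and angle between blank_1's own x axis and vertical above 2.7 rad and linear speed of each of blank_1, blank_2 below 0.02 m/s and velocity of joint cradle between -0.02 and 0.02 rad/s and distance of blank_2 from where it was at the start of the episode below 0.06 m and height (world z) of blank_2 below 0.03 m); the robot touches nothing.
It fails at once if a stem is dropped (more than about 20 mm) ((contact force between the fingers and blank_1 below 0.05 N and linear speed of blank_1 above 0.6 m/s) or (contact force between the fingers and blank_2 below 0.05 N and linear speed of blank_2 above 0.6 m/s)).
It fails at once if the cradle is swung faster than 1.5 rad/s (velocity of joint cradle above 1.5 rad/s).
It fails at once if a bystander is moved more than 20 mm (distance of any of spare_slug, pour_cup, pin_tin, hex_key from where it was at the start of the episode above 0.02 m).
It fails at once if the empty stem is put in the cradle (distance between blank_2 and cradle_bed below 0.03 m).
It also fails if it takes over 72 s, if anything falls off the work surface, if the arm or the gripper's body presses on something with over 40 N, if the wrist force passes 120 N, or if a joint passes its speed limit or range.

### The arm

A 6-joint arm with a two-finger parallel gripper is mounted at the origin on the work surface; the furniture and walls round the work are solid. World frame = base frame: x ahead of the robot, y to its left, z up, the work surface at z = 0. Lengths are in m, angles in degrees, forces in N, time in s.
With the tool pointing down it reaches from about 0.3 to 0.75 m from the base axis. Payload 8.5 kg.
Tool frame: the origin (TCP) lies midway between the tips of the shut fingers; the grasp point (between the pads) lies 19 mm behind it (env.pinch_z is the z of the grasp point in the tool frame, in m); z points along the fingers, y is the line along which they close (so a half turn about z gives the same grasp; the last joint's range is limited). The gripper opens to 85 mm and grips with 20 to 120 N. Pads are 22 mm wide; open, the fingers measure 114 mm over their backs; the gripper's body (76 mm by 85 mm) begins 54 mm behind the grasp point. The pads swing forward as they close: fully open they stand 13 mm farther back than shut.
Start: joints at [61.977, 21.807, 74.336, -0, 83.858, -12.336], TCP at [0.149, 0.529, 0.231] pointing down, gripper open.
Joint ranges: [-178.18, 178.18], [-50.72, 133.34], [12.68, 142.11], [-81.47, 261.47], [9.98, 163.14], [-165.26, 165.26]. Speed limits (degrees/s): [136.94, 136.94, 180, 180, 180, 180].

### API

Orientations are given as a 3x3 rotation matrix whose columns are the frame's x, y, z axes.
In Python, from rig import env gives the robot as it stands.
- The arm moves only by the tool arm_command, never from a script. Its argument "deltas" is a list of rows, each an object of numbers: "rx", "ry", "rz": the turn, a rotation vector about the tool's x, y, z in rad; "dx", "dy", "dz": the shift along the tool's x, y, z in m; "fingers": the finger opening in m, from 0 to 0.0854. In form: [{"rx": .., "ry": .., "rz": .., "dx": .., "dy": .., "dz": .., "fingers": ..}, ...]. A call has 1 to 12 rows; each row shifts and turns the commanded pose from where the row before left it, along the tool's axes as they then stand; what a row does not reach is not made up. A row lasts 1/10 s, in which the tool goes at most 50 mm and 8.59 degrees, less where a joint would pass 70% of its speed; a pose out of reach is approached as far as the arm can. A call is refused whole if a number of a shift passes 0.05 or a number of a turn 0.15, either way. A call with a gripper value outside its range is refused whole. The fingers move at their own pace and stop on an object; "squeeze" is the grip in N (left out, the last holds). Time passes only in rows, so rows that do not move let the fingers close. It gives the time, the measured TCP pose, the force, the opening and the grip force at its end, in the units of the state.
- env.observe(): the state, without advancing time (a new reading comes with each control period).
- env.get_image(name): name is "scene" or "side" or "wrist"; returns a dict with "color" (420x560x3 uint8, blue, green, red), "camera_matrix" (3x3 intrinsics, pixels), "eye" and "orientation" of the camera in the world. Camera axes: x right, y up, looking along -z (the intrinsics and any distortion apply to the point x, -y, -z); pixel columns grow to the right and rows downward; lengths in m; the calibration is good to about 2 mm. A picture is of the moment at which its call begins. There is no depth.
- env.close_job(): hands the job in; it is judged then, once.
Trained networks look in a picture, given as the dict that the camera call returned (one of the last four; its "shot" number tells which), for a name from the list of things; names that differ only in an ending like _2 or _b are one class to them, and where a whole thing is asked for, a point or a joint stands for the part that bears it (a point fixed in the world has none). Each returns a list of dicts, best first, with "p" (0 to 1); they miss things now and then, are a little off and sometimes report something else, mostly with a low value. They report only what shows in the picture. A call takes as long as a camera call. They do not tell look-alikes from the thing itself.
- env.look_for(query, picture): "box" ([left, top, right, bottom] in pixels, round what is visible of it).
- env.tip_of(query, picture): "location" ([column, row] in pixels: a listed point, or the origin of a listed thing).
The state is a dict: "time_s": time; "q": joint angles; "qvel": joint speeds; "joint_efforts": joint torques, N m; "position": TCP position; "tool_rot": TCP orientation; "ft_force": force on the tool from outside, world axes, zero at the start; "wrist_torque": the same for the moment, N m; "grip_width": finger opening in m; "gripper_force": force on a finger pad.
Only numpy, scipy, OpenCV 4.12 (cv2) and the standard library are available. Lean on these libraries where they do the work, as an engineer would, in place of code of your own. Each camera call takes 0.05 s, during which the arm holds its last target. There are 200 camera calls.

## Working session

There is one attempt and no reset: what is moved stays moved. The work goes in short steps, Python scripts to look and compute and a tool call to move; the robot and the scene stay as the last step left them, time stands still between calls to the robot, and variables do not carry over. Pictures are saved under pics/ and viewed, at most 10 in all, crops included, and the job is handed in when it is done.

Besides the shell and the picture viewer there is one more tool, called after "Request:" as name(argument=value, ...), one argument or row to a line, values as JSON. arm_command: Moves the arm, as the interface text tells. Its arguments: {"type":"object","properties":{"deltas":{"type":"array"},"squeeze":{"type":"number"}},"required":["deltas"]}

```bash
mkdir -p pics; ls
cat > h.py <<'E'
import numpy as np, cv2
from rig import env
def ray(im,px):
    K=np.array(im["camera_matrix"]);d=np.linalg.inv(K)@np.array([px[0],px[1],1.])
    R=np.array(im["orientation"]);v=R@np.array([d[0],-d[1],-d[2]]);return np.array(im["eye"]),v/np.linalg.norm(v)
def onz(im,px,z):
    e,v=ray(im,px);return e+v*(z-e[2])/v[2]
def tri(rs):
    A=0;b=0
    for e,v in rs:
        P=np.eye(3)-np.outer(v,v);A=A+P;b=b+P@e
    return np.linalg.solve(A,b)
def proj(im,p):
    R=np.array(im["orientation"]);c=R.T@(np.array(p)-im["eye"]);u=np.array(im["camera_matrix"])@np.array([c[0],-c[1],-c[2]]);return u[:2]/u[2]
E
python3 - <<'E'
from h import *
ims={n:env.get_image(n) for n in("scene","side","wrist")}
for n,im in ims.items(): print(n,np.round(im["eye"],3),im.keys())
cv2.imwrite("pics/a.png",cv2.resize(np.hstack([ims["scene"]["color"],ims["side"]["color"]]),(800,300)))
cv2.imwrite("pics/scene.png",ims["scene"]["color"])
cv2.imwrite("pics/side.png",ims["side"]["color"])
for n in("scene","side","wrist"):
  im=ims[n]
  for q in("blank_1","cradle_bed","cradle_saddle","cradle_foot","cradle_handle","stand","spare_slug","pour_cup","pin_tin","hex_key"):
    print(n,q,[(np.round(d["location"]).tolist(),round(d["p"],2)) for d in env.tip_of(q,im)[:4]],[(np.round(d["box"]).tolist(),round(d["p"],2)) for d in env.look_for(q,im)[:4]] if q=="blank_1" else "")
s=env.observe();print(s["time_s"],s["position"],s["tool_rot"],s["ft_force"],env.pinch_z)
E
```

```text
pics
scene [-0.517 -0.047  0.786] dict_keys(['color', 'camera_matrix', 'eye', 'orientation', 'shot'])
side [ 0.063 -0.982  0.653] dict_keys(['color', 'camera_matrix', 'eye', 'orientation', 'shot'])
wrist [0.071 0.552 0.374] dict_keys(['color', 'camera_matrix', 'eye', 'orientation', 'shot'])
scene blank_1 [([367.0, 298.0], 0.98), ([293.0, 219.0], 0.84), ([297.0, 180.0], 0.76), ([272.0, 256.0], 0.56)] [([330.0, 280.0, 401.0, 327.0], 0.97), ([277.0, 167.0, 323.0, 192.0], 0.84)]
scene cradle_bed [([177.0, 199.0], 0.61)] 
scene cradle_saddle [] 
scene cradle_foot [([186.0, 212.0], 0.93)] 
scene cradle_handle [([169.0, 178.0], 0.85), ([183.0, 214.0], 0.16)] 
scene stand [([180.0, 214.0], 0.76)] 
scene spare_slug [([367.0, 203.0], 0.74), ([367.0, 224.0], 0.61)] 
scene pour_cup [([365.0, 203.0], 0.72)] 
scene pin_tin [([396.0, 250.0], 0.94)] 
scene hex_key [([272.0, 255.0], 0.57)] 
side blank_1 [([385.0, 237.0], 0.9), ([311.0, 237.0], 0.7)] [([283.0, 231.0, 342.0, 246.0], 0.95), ([372.0, 211.0, 401.0, 254.0], 0.61)]
side cradle_bed [([278.0, 165.0], 0.58)] 
side cradle_saddle [([286.0, 168.0], 0.91)] 
side cradle_foot [([254.0, 171.0], 0.63)] 
side cradle_handle [([312.0, 161.0], 0.96), ([316.0, 324.0], 0.71)] 
side stand [([284.0, 188.0], 0.96)] 
side spare_slug [([353.0, 297.0], 0.77)] 
side pour_cup [([384.0, 292.0], 0.87)] 
side pin_tin [([318.0, 325.0], 0.61)] 
side hex_key [([258.0, 239.0], 0.6), ([277.0, 169.0], 0.59)] 
wrist blank_1 [] []
wrist cradle_bed [] 
wrist cradle_saddle [] 
wrist cradle_foot [] 
wrist cradle_handle [] 
wrist stand [] 
wrist spare_slug [] 
wrist pour_cup [] 
wrist pin_tin [] 
wrist hex_key [] 
1.8 [0.14869668 0.52949866 0.23128901] [[-9.62750425e-01  2.70391598e-01 -4.76321936e-05]
 [ 2.70391600e-01  9.62750425e-01 -4.88260675e-05]
 [ 3.26557562e-05 -5.98866623e-05 -9.99999998e-01]] [-0.77555955  0.32756978 -0.21395755] -0.0187
```

View scene.

View pics/scene.png

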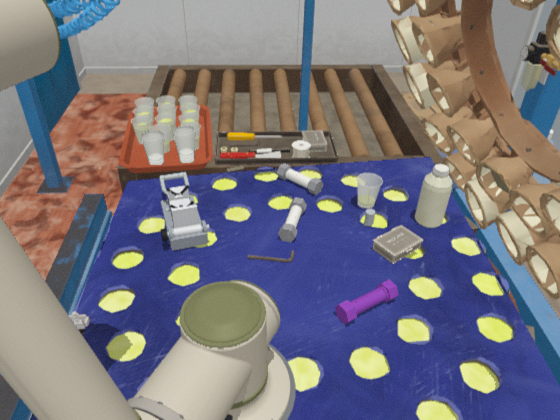

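View pics/side.png

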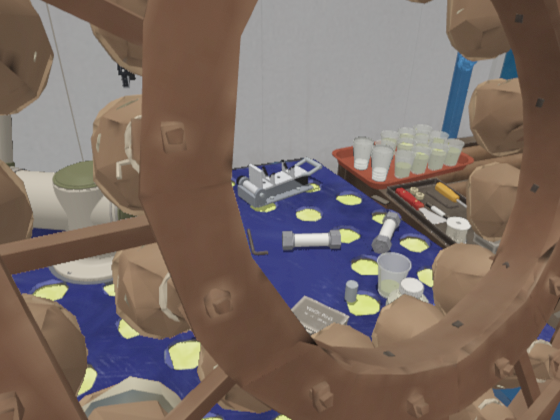

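Stems: white ones at scene (293,219)=A / side (311,240), and scene (299,179)=B / side (386,231). The one at scene (367,298) is the purple look-alike, so I leave it. The cradle is at scene (180,215), with its foot plate at (186,230) and its handle at (175,180). I'll triangulate next.

Run:
```python
from h import *
import json
ims={n:env.get_image(n) for n in("scene","side")}
S,D=ims["scene"],ims["side"]
a=env.look_for("blank_1",S);print([(np.round(d["box"]).tolist(),round(d["p"],2)) for d in a])
# white/grey segmentation end pts by image: crop & enlarge
c=S["color"][160:270,150:420];cv2.imwrite("pics/c1.png",cv2.resize(c,(800,326),interpolation=cv2.INTER_CUBIC))
c2=D["color"][150:260,230:410];c2=cv2.resize(c2,(800,489),interpolation=cv2.INTER_CUBIC);cv2.imwrite("pics/c2.png",c2)
def T(n,p,q):
    r=[ray(S,p),ray(D,q)];x=tri(r);g=[np.linalg.norm(np.cross(x-e,v)) for e,v in r];print(n,np.round(x,3),np.round(g,4))
T("A",(293,219),(311,239));T("B",(299,179),(386,231))
T("bed",(177,199),(278,165));T("foot",(186,212),(254,171));T("handle",(169,178),(312,161));T("stand",(180,214),(284,188))
T("slug",(367,224),(353,297));T("cup",(365,203),(384,292));T("tin",(396,250),(318,325));T("key",(272,255),(258,239))
for p,z in(((287,238),.02),((299,202),.02),((280,168),.02),((321,188),.02),((367,298),.02)):print(p,np.round(onz(S,p,z),3))
```

```text
[([275.0, 164.0, 324.0, 193.0], 0.88), ([332.0, 281.0, 399.0, 323.0], 0.88), ([279.0, 201.0, 307.0, 241.0], 0.59)]
A [ 0.472 -0.155  0.02 ] [0.0033 0.0033]
B [ 0.663 -0.189  0.019] [0.0042 0.0042]
bed [0.497 0.141 0.077] [0.0077 0.0077]
foot [0.415 0.108 0.091] [0.0031 0.0031]
handle [0.625 0.178 0.056] [0.0056 0.0056]
stand [0.52  0.142 0.004] [0.0013 0.0013]
slug [ 0.479 -0.354 -0.006] [0.0055 0.0055]
cup [ 0.552 -0.364  0.003] [0.0014 0.0014]
tin [ 0.373 -0.404 -0.004] [0.0064 0.0064]
key [ 0.355 -0.094  0.005] [0.0061 0.0061]
(287, 238) [ 0.391 -0.135  0.02 ]
(299, 202) [ 0.541 -0.178  0.02 ]
(280, 168) [ 0.716 -0.137  0.02 ]
(321, 188) [ 0.606 -0.247  0.02 ]
(367, 298) [ 0.186 -0.292  0.02 ]
```

View pics/c1.png

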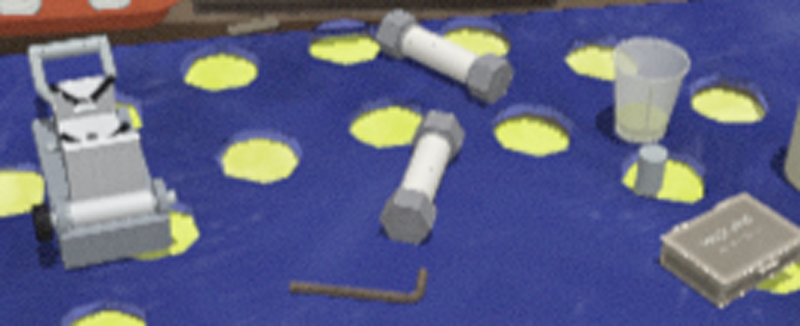

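View pics/c2.png

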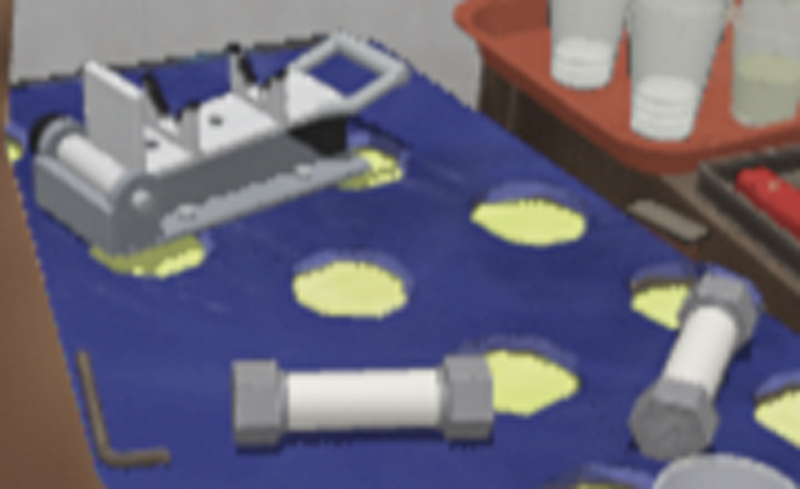

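Request:
arm_command(
  deltas=[
    {"dx": -0.0406,"dy": -0.026,"dz": -0.004},
    {"dx": -0.0406,"dy": -0.026,"dz": -0.004},
    {"dx": -0.0406,"dy": -0.026,"dz": -0.004},
    {"dx": -0.0406,"dy": -0.026,"dz": -0.004},
    {"dx": -0.0406,"dy": -0.026,"dz": -0.004},
    {"dx": -0.0406,"dy": -0.026,"dz": -0.004},
    {"dx": -0.0406,"dy": -0.026,"dz": -0.004},
    {"dx": -0.0406,"dy": -0.026,"dz": -0.004},
    {"dx": -0.0406,"dy": -0.026,"dz": -0.004},
    {"dx": -0.0406,"dy": -0.026,"dz": -0.004},
    {},
    {},
  ],
  squeeze=60,
)

```text
invalid input
```

Run:
```python
from h import *
import pickle
W=env.get_image("wrist");pickle.dump(W,open("w1.pkl","wb"));cv2.imwrite("pics/w1.png",W["color"])
for q in("cradle_bed","cradle_saddle","cradle_foot","cradle_handle","stand"): print(q,[(np.round(d["location"],1).tolist(),round(d["p"],2)) for d in env.tip_of(q,W)[:3]])
s=env.observe();print(s["time_s"],s["position"],s["tool_rot"],s["q"],W["eye"])
```

```text
cradle_bed []
cradle_saddle []
cradle_foot []
cradle_handle []
stand []
2.25 [0.14872516 0.52948425 0.23133106] [[-9.62739772e-01  2.70429533e-01 -1.18664338e-06]
 [ 2.70429533e-01  9.62739772e-01  1.18151511e-05]
 [ 4.33759457e-06  1.10540125e-05 -1.00000000e+00]] [ 6.19743625e+01  2.18052477e+01  7.43365034e+01  3.80280223e-04
  8.38576833e+01 -1.23358501e+01] [0.0706745  0.55221542 0.37468582]
```

View pics/w1.png

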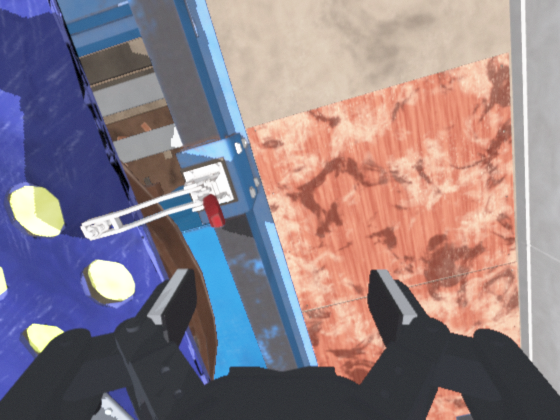

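The move did not run and the picture shows only floor and table edge, so I still have to get over the cradle. I'll retry with every row filled in.

Request:
arm_command(
  deltas=[
    {"rx": 0,"ry": 0,"rz": 0,"dx": -0.0406,"dy": -0.026,"dz": -0.004,"fingers": 0.085},
    {"rx": 0,"ry": 0,"rz": 0,"dx": -0.0406,"dy": -0.026,"dz": -0.004,"fingers": 0.085},
    {"rx": 0,"ry": 0,"rz": 0,"dx": -0.0406,"dy": -0.026,"dz": -0.004,"fingers": 0.085},
    {"rx": 0,"ry": 0,"rz": 0,"dx": -0.0406,"dy": -0.026,"dz": -0.004,"fingers": 0.085},
    {"rx": 0,"ry": 0,"rz": 0,"dx": -0.0406,"dy": -0.026,"dz": -0.004,"fingers": 0.085},
    {"rx": 0,"ry": 0,"rz": 0,"dx": -0.0406,"dy": -0.026,"dz": -0.004,"fingers": 0.085},
    {"rx": 0,"ry": 0,"rz": 0,"dx": -0.0406,"dy": -0.026,"dz": -0.004,"fingers": 0.085},
    {"rx": 0,"ry": 0,"rz": 0,"dx": -0.0406,"dy": -0.026,"dz": -0.004,"fingers": 0.085},
    {"rx": 0,"ry": 0,"rz": 0,"dx": -0.0406,"dy": -0.026,"dz": -0.004,"fingers": 0.085},
    {"rx": 0,"ry": 0,"rz": 0,"dx": -0.0406,"dy": -0.026,"dz": -0.004,"fingers": 0.085},
  ],
  squeeze=60,
)

```text
time_s: 3.25
position: [0.4703, 0.1676, 0.2717]
tool_rot: [[-0.963, 0.271, 0.0], [0.271, 0.963, 0.0], [-0.0, 0.0, -1.0]]
ft_force: [0.3, 0.7, 1.3]
grip_width: 0.0849
gripper_force: 0.0
```

```bash
cat > look.py <<'E'
from h import *
import pickle,sys
W=env.get_image("wrist");pickle.dump(W,open(sys.argv[1]+".pkl","wb"));cv2.imwrite("pics/%s.png"%sys.argv[1],W["color"])
for q in sys.argv[2:]: print(q,[(np.round(d["location"],1).tolist(),round(d["p"],2),np.round(onz(W,d["location"],dict(cradle_bed=.078,cradle_saddle=.044,cradle_foot=.05,cradle_handle=.05,blank_1=.02).get(q,0)),4)) for d in env.tip_of(q,W)[:3]])
s=env.observe();print(s["time_s"],s["position"],W["eye"])
E
python3 look.py w2 cradle_bed cradle_saddle cradle_foot cradle_handle stand
```

```text
cradle_bed [([260.1, 216.3], 0.87, array([0.501 , 0.1335, 0.078 ]))]
cradle_saddle [([271.5, 229.4], 0.68, array([0.5338, 0.1369, 0.044 ]))]
cradle_foot [([223.4, 161.0], 0.72, array([0.4299, 0.1068, 0.05  ]))]
cradle_handle [([314.6, 290.7], 0.83, array([0.637, 0.17 , 0.05 ])), ([260.3, 213.4], 0.32, array([0.5063, 0.1302, 0.05  ]))]
stand [([267.2, 208.8], 0.88, array([0.5179, 0.1337, 0.    ]))]
3.55 [0.46859515 0.17007293 0.27127071] [0.39222183 0.19033866 0.41502242]
```

View pics/w2.png

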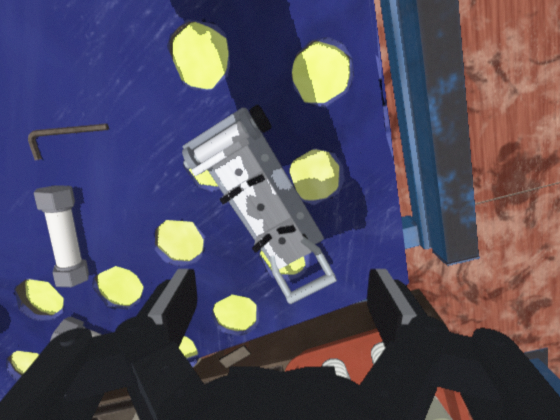

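Wrist view: cradle with foot plate at about (215,150), saddles at (243,190) and (273,238), handle bar at (307,288); stem A at (62,235). I'll shift sideways for a second view.

Request:
arm_command(
  deltas=[
    {"rx": 0,"ry": 0,"rz": 0,"dx": -0.009,"dy": -0.042,"dz": 0,"fingers": 0.085},
    {"rx": 0,"ry": 0,"rz": 0,"dx": -0.009,"dy": -0.042,"dz": 0,"fingers": 0.085},
    {"rx": 0,"ry": 0,"rz": 0,"dx": -0.009,"dy": -0.042,"dz": 0,"fingers": 0.085},
    {"rx": 0,"ry": 0,"rz": 0,"dx": -0.009,"dy": -0.042,"dz": 0,"fingers": 0.085},
    {"rx": 0,"ry": 0,"rz": 0,"dx": 0,"dy": 0,"dz": 0,"fingers": 0.085},
  ],
)

```text
time_s: 4.05
position: [0.458, -0.0045, 0.2714]
tool_rot: [[-0.962, 0.273, 0.0], [0.273, 0.962, -0.001], [-0.0, -0.001, -1.0]]
ft_force: [0.6, 0.1, 0.8]
grip_width: 0.0853
gripper_force: 0.0
```

```bash
python3 look.py w3 cradle_bed cradle_saddle cradle_foot cradle_handle stand blank_1
```

```text
cradle_bed [([406.7, 185.6], 0.97, array([0.4988, 0.1342, 0.078 ])), ([59.8, 247.8], 0.44, array([ 0.4602, -0.2884,  0.078 ]))]
cradle_saddle [([405.5, 204.9], 0.63, array([0.5359, 0.1406, 0.044 ]))]
cradle_foot [([381.0, 125.2], 0.55, array([0.4282, 0.1256, 0.05  ]))]
cradle_handle [([440.5, 262.0], 0.9, array([0.6274, 0.1724, 0.05  ]))]
stand []
blank_1 [([205.1, 331.7], 0.88, array([ 0.6703, -0.1914,  0.02  ])), ([178.3, 213.8], 0.69, array([ 0.4724, -0.157 ,  0.02  ]))]
4.4 [ 0.45846902 -0.00075     0.27137595] [0.380013   0.01858913 0.41475464]
```

View pics/w3.png

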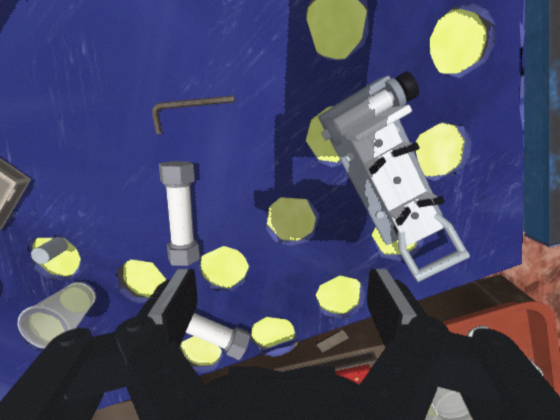

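Second view: stem A runs from (177,170) to (183,256), B is partly hidden at (215,333), and the cradle bed is near (406,185). I'll fit the cradle pose and stem axis.

```bash
cat > fit.py <<'E'
from h import *
import pickle
from scipy.optimize import least_squares
w2=pickle.load(open("w2.pkl","rb"));w3=pickle.load(open("w3.pkl","rb"))
M=dict(bed=(-.018,0,.078),sad=(.017,0,.044),han=(.112,0,.05))
obs=[(w2,"bed",(260.1,216.3)),(w2,"sad",(271.5,229.4)),(w2,"han",(309,287)),(w3,"bed",(406.7,185.6)),(w3,"sad",(405.5,204.9)),(w3,"han",(440.5,262)),(w2,"han",(314.6,290.7))]
def P(x,n):
    m=M[n];c,s=np.cos(x[2]),np.sin(x[2]);return np.array([x[0]+c*m[0]-s*m[1],x[1]+s*m[0]+c*m[1],m[2]+x[3]])
f=lambda x:np.concatenate([proj(w,P(x,n))-p for w,n,p in obs])
r=least_squares(f,[.52,.14,.3,0],loss="soft_l1");x=r.x
print("stand",np.round(x,4),"yaw",np.degrees(x[2]),"dz is height err");print(np.round(f(x).reshape(-1,2),1))
for n in M:print(n,np.round(P(x,n),4))
for n in("bed","han"):
    print("tri",n,np.round(tri([ray(w,p) for w,m,p in obs if m==n]),4))
E
python3 fit.py
python3 - <<'E'
from h import *
import pickle
for n,c0,hw in(("w3",(180,213),40),("w2",(62,235),40)):
    w=pickle.load(open(n+".pkl","rb"));im=w["color"].astype(int)
    m=((im.min(2)>150)&(im.max(2)-im.min(2)<45)).astype(np.uint8);k=np.zeros_like(m);x,y=c0;k[y-50:y+50,x-25:x+25]=1;m*=k
    nn,l,st,ce=cv2.connectedComponentsWithStats(m);i=1+st[1:,4].argmax()
    ys,xs=np.where(l==i);pts=np.c_[xs,ys].astype(np.float32);mu=pts.mean(0);u=np.linalg.svd(pts-mu,full_matrices=False)[2][0]
    a=onz(w,mu-20*u,.03);b=onz(w,mu+20*u,.03);d=b-a;print(n,st[i],mu,onz(w,mu,.025),"yaw",np.degrees(np.arctan2(d[1],d[0])), ray(w,mu)[0],ray(w,mu)[1])
E
```

```text
stand [0.5135 0.1352 0.2812 0.0118] yaw 16.11376388226295 dz is height err
[[-4.7  0.4]
 [ 1.1  0.1]
 [ 1.  -0.5]
 [ 0.2  1.3]
 [ 2.4 -1.5]
 [-0.7  1.3]
 [-4.6 -4.2]]
bed [0.4962 0.1302 0.0898]
sad [0.5298 0.1399 0.0558]
han [0.6211 0.1663 0.0618]
tri bed [0.4995 0.1338 0.0793]
tri han [0.6224 0.1678 0.0631]
w3 [ 166  186   25   60 1218] [178.8555  214.90887] [ 0.47298159 -0.15461249  0.025     ] yaw -17.713145622742417 [0.380013   0.01858913 0.41475464] [ 0.21297619 -0.39677722 -0.8928656 ]
w2 [  45  211   32   57 1202] [ 60.90266 238.2862 ] [ 0.47329341 -0.15536063  0.025     ] yaw -17.443664254596037 [0.39222183 0.19033866 0.41502242] [ 0.15370626 -0.65542261 -0.73945628]
```

Stem A is at (0.473,-0.155), yaw -17.6°, and both views agree on its height. I'll descend over it.

Request:
arm_command(
  deltas=[
    {"rx": 0,"ry": 0,"rz": 0.031,"dx": 0,"dy": 0,"dz": 0,"fingers": 0.085},
    {"rx": 0,"ry": 0,"rz": 0,"dx": -0.015,"dy": -0.0363,"dz": 0.03,"fingers": 0.085},
    {"rx": 0,"ry": 0,"rz": 0,"dx": -0.015,"dy": -0.0363,"dz": 0.03,"fingers": 0.085},
    {"rx": 0,"ry": 0,"rz": 0,"dx": -0.015,"dy": -0.0363,"dz": 0.03,"fingers": 0.085},
    {"rx": 0,"ry": 0,"rz": 0,"dx": -0.015,"dy": -0.0363,"dz": 0.03,"fingers": 0.085},
    {"rx": 0,"ry": 0,"rz": 0,"dx": 0,"dy": 0,"dz": 0.04,"fingers": 0.085},
    {"rx": 0,"ry": 0,"rz": 0,"dx": 0,"dy": 0,"dz": 0,"fingers": 0.085},
    {"rx": 0,"ry": 0,"rz": 0,"dx": 0,"dy": 0,"dz": 0,"fingers": 0.085},
  ],
)

```text
time_s: 5.2
position: [0.4725, -0.1578, 0.112]
tool_rot: [[-0.954, 0.299, -0.0], [0.299, 0.954, 0.0], [0.001, 0.0, -1.0]]
ft_force: [0.4, -0.4, 1.2]
grip_width: 0.0849
gripper_force: 0.0
```

```bash
cat > st.py <<'E'
from h import *
for i in range(3):
    s=env.observe();print(s["time_s"],np.round(s["position"],4),np.round(s["ft_force"],2),np.round(s["wrist_torque"],3),round(s["grip_width"],4),round(s["gripper_force"],1),"yaw %.2f"%np.degrees(np.arctan2(s["tool_rot"][1][0],s["tool_rot"][0][0])),np.round(np.array(s["joint_efforts"]),2),np.round(s["q"],1))
    if i<2: env.get_image("wrist")
E
python3 st.py
```

```text
5.2 [ 0.4725 -0.1578  0.112 ] [ 0.4 -0.4  1.2] [ 0.06  -0.021 -0.027] 0.0849 0.0 yaw 162.61 [-7.900e-01 -3.917e+01 -1.693e+01 -2.000e-02 -9.000e-02 -0.000e+00] [ -32.1   24.    93.     0.    63.  -104.7]
5.25 [ 0.473  -0.158   0.1129] [ 0.4  -1.59 -0.65] [ 0.025 -0.021 -0.004] 0.0849 0.0 yaw 162.63 [-5.200e-01 -3.997e+01 -1.747e+01 -1.000e-02 -0.000e+00  0.000e+00] [ -32.1   23.9   93.     0.    63.  -104.7]
5.3 [ 0.4732 -0.1581  0.1133] [ 0.36 -0.1  -0.36] [ 0.03   0.016 -0.037] 0.085 0.0 yaw 162.63 [-3.200e-01 -4.064e+01 -1.786e+01 -1.000e-02  1.000e-02  0.000e+00] [ -32.1   23.9   93.     0.    63.  -104.7]
```

Request:
arm_command(
  deltas=[
    {"rx": 0,"ry": 0,"rz": 0,"dx": 0,"dy": 0.002,"dz": 0.04,"fingers": 0.085},
    {"rx": 0,"ry": 0,"rz": 0,"dx": 0,"dy": 0,"dz": 0.04,"fingers": 0.085},
    {"rx": 0,"ry": 0,"rz": 0,"dx": 0,"dy": 0,"dz": 0.02,"fingers": 0.085},
    {"rx": 0,"ry": 0,"rz": 0,"dx": 0,"dy": 0,"dz": 0.007,"fingers": 0.085},
    {"rx": 0,"ry": 0,"rz": 0,"dx": 0,"dy": 0,"dz": 0,"fingers": 0.02},
    {"rx": 0,"ry": 0,"rz": 0,"dx": 0,"dy": 0,"dz": 0,"fingers": 0.02},
    {"rx": 0,"ry": 0,"rz": 0,"dx": 0,"dy": 0,"dz": 0,"fingers": 0.02},
    {"rx": 0,"ry": 0,"rz": 0,"dx": 0,"dy": 0,"dz": 0,"fingers": 0.02},
    {"rx": 0,"ry": 0,"rz": 0,"dx": 0,"dy": 0,"dz": 0,"fingers": 0.02},
  ],
  squeeze=60,
)

```text
time_s: 6.2
position: [0.4733, -0.1569, 0.0056]
tool_rot: [[-0.954, 0.3, 0.002], [0.3, 0.954, -0.001], [-0.002, -0.0, -1.0]]
ft_force: [-0.9, 1.7, 9.7]
grip_width: 0.0279
gripper_force: 58.5
```

```bash
python3 st.py
```

```text
6.2 [ 0.4733 -0.1569  0.0056] [-0.93  1.73  9.72] [ 0.226  0.191 -0.023] 0.0279 58.5 yaw 162.54 [-5.600e-01 -4.088e+01 -1.207e+01 -9.000e-02 -4.100e-01  1.000e-02] [ -32.    33.6   99.3    0.    47.  -104.5]
6.25 [ 0.4733 -0.1569  0.0056] [-1.16  2.09  8.95] [0.187 0.189 0.002] 0.028 58.5 yaw 162.54 [-5.700e-01 -4.089e+01 -1.206e+01 -9.000e-02 -4.100e-01  1.000e-02] [ -32.    33.6   99.3    0.    47.  -104.5]
6.3 [ 0.4733 -0.1569  0.0056] [-0.63  1.   10.18] [ 0.261  0.207 -0.015] 0.0285 58.5 yaw 162.54 [-5.700e-01 -4.090e+01 -1.206e+01 -9.000e-02 -4.100e-01  1.000e-02] [ -32.    33.6   99.3    0.    47.  -104.5]
```

Request:
arm_command(
  deltas=[
    {"rx": 0,"ry": 0,"rz": 0,"dx": 0,"dy": 0,"dz": -0.015,"fingers": 0.02},
    {"rx": 0,"ry": 0,"rz": 0,"dx": 0,"dy": 0,"dz": -0.03,"fingers": 0.02},
    {"rx": 0,"ry": 0,"rz": 0,"dx": 0,"dy": 0,"dz": -0.02,"fingers": 0.02},
    {"rx": 0,"ry": 0,"rz": 0,"dx": 0,"dy": 0,"dz": 0,"fingers": 0.02},
    {"rx": 0,"ry": 0,"rz": 0,"dx": 0,"dy": 0,"dz": 0,"fingers": 0.02},
    {"rx": 0,"ry": 0,"rz": 0,"dx": 0,"dy": 0,"dz": 0,"fingers": 0.02},
  ],
)

```text
time_s: 6.9
position: [0.4721, -0.1563, 0.0681]
tool_rot: [[-0.954, 0.3, -0.002], [0.3, 0.954, 0.001], [0.002, 0.001, -1.0]]
ft_force: [0.5, -0.4, -3.5]
grip_width: 0.0283
gripper_force: 60.0
```

```bash
cat > av.py <<'E'
from h import *
F=[];T=[]
for i in range(10):
    s=env.observe();F.append(s["ft_force"]);T.append(s["wrist_torque"]);env.get_image("wrist")
R=np.array(s["tool_rot"])
print(s["time_s"],np.round(s["position"],4),"F",np.round(np.mean(F,0),2),np.round(np.std(F,0),2),"T",np.round(np.mean(T,0),3),np.round(np.std(T,0),3),"T tool",np.round(R.T@np.mean(T,0),3),s["grip_width"],s["gripper_force"])
E
python3 av.py
```

```text
7.35 [ 0.4728 -0.1567  0.0692] F [-0.26 -0.34 -3.23] [0.48 0.42 0.47] T [ 0.019  0.079 -0.011] [0.022 0.031 0.028] T tool [0.005 0.081 0.011] 0.02826449608684651 60.045379400253296
```

Stem A weighs about 3.2 N, so it is the ballasted one. The moment puts its heavy end towards world +x, i.e. tool -x. The tool's x axis therefore has to end up at the stand's yaw (about +16°). I'll lift, move across and turn.

Request:
arm_command(
  deltas=[
    {"rx": 0,"ry": 0,"rz": 0,"dx": 0.0036,"dy": 0.0263,"dz": -0.0333,"fingers": 0.02},
    {"rx": 0,"ry": 0,"rz": 0,"dx": 0.0036,"dy": 0.0263,"dz": -0.0333,"fingers": 0.02},
    {"rx": 0,"ry": 0,"rz": 0,"dx": 0.0036,"dy": 0.0263,"dz": -0.0333,"fingers": 0.02},
    {"rx": 0,"ry": 0,"rz": 0,"dx": 0.0036,"dy": 0.0263,"dz": -0.0333,"fingers": 0.02},
    {"rx": 0,"ry": 0,"rz": 0,"dx": 0.0036,"dy": 0.0263,"dz": -0.0333,"fingers": 0.02},
    {"rx": 0,"ry": 0,"rz": 0,"dx": 0.0036,"dy": 0.0263,"dz": -0.0333,"fingers": 0.02},
    {"rx": 0,"ry": 0,"rz": 0.149,"dx": 0,"dy": 0,"dz": 0,"fingers": 0.02},
    {"rx": 0,"ry": 0,"rz": 0.149,"dx": 0,"dy": 0,"dz": 0,"fingers": 0.02},
    {"rx": 0,"ry": 0,"rz": 0.149,"dx": 0,"dy": 0,"dz": 0,"fingers": 0.02},
    {"rx": 0,"ry": 0,"rz": 0.149,"dx": 0,"dy": 0,"dz": 0,"fingers": 0.02},
    {"rx": 0,"ry": 0,"rz": 0.149,"dx": 0,"dy": 0,"dz": 0,"fingers": 0.02},
    {"rx": 0,"ry": 0,"rz": 0.149,"dx": 0,"dy": 0,"dz": 0,"fingers": 0.02},
  ],
  squeeze=80,
)

```text
time_s: 8.6
position: [0.4993, 0.0004, 0.269]
tool_rot: [[-0.358, 0.934, -0.0], [0.934, 0.358, 0.0], [0.0, -0.0, -1.0]]
ft_force: [-1.2, -1.1, -2.7]
grip_width: 0.0273
gripper_force: 81.9
```

Request:
arm_command(
  deltas=[
    {"rx": 0,"ry": 0,"rz": 0.149,"dx": 0,"dy": 0,"dz": 0,"fingers": 0.02},
    {"rx": 0,"ry": 0,"rz": 0.149,"dx": 0,"dy": 0,"dz": 0,"fingers": 0.02},
    {"rx": 0,"ry": 0,"rz": 0.149,"dx": 0,"dy": 0,"dz": 0,"fingers": 0.02},
    {"rx": 0,"ry": 0,"rz": 0.149,"dx": 0,"dy": 0,"dz": 0,"fingers": 0.02},
    {"rx": 0,"ry": 0,"rz": 0.149,"dx": 0,"dy": 0,"dz": 0,"fingers": 0.02},
    {"rx": 0,"ry": 0,"rz": 0.149,"dx": 0,"dy": 0,"dz": 0,"fingers": 0.02},
    {"rx": 0,"ry": 0,"rz": 0.149,"dx": 0,"dy": 0,"dz": 0,"fingers": 0.02},
    {"rx": 0,"ry": 0,"rz": 0.149,"dx": 0,"dy": 0,"dz": 0,"fingers": 0.02},
    {"rx": 0,"ry": 0,"rz": 0.149,"dx": 0,"dy": 0,"dz": 0,"fingers": 0.02},
    {"rx": 0,"ry": 0,"rz": 0.149,"dx": 0,"dy": 0,"dz": 0,"fingers": 0.02},
    {"rx": 0,"ry": 0,"rz": 0.149,"dx": 0,"dy": 0,"dz": 0,"fingers": 0.02},
    {"rx": 0,"ry": 0,"rz": 0,"dx": 0,"dy": 0,"dz": 0,"fingers": 0.02},
  ],
)

```text
time_s: 9.8
position: [0.4994, 0.0004, 0.269]
tool_rot: [[0.955, 0.298, -0.0], [0.298, -0.955, 0.0], [-0.0, -0.0, -1.0]]
ft_force: [0.1, -0.4, -1.8]
grip_width: 0.0276
gripper_force: 81.7
```

```bash
python3 av.py; python3 look.py w4 cradle_bed cradle_saddle cradle_foot cradle_handle stand; python3 st.py
```

```text
10.25 [4.995e-01 3.000e-04 2.691e-01] F [-0.31 -0.2  -3.15] [0.45 0.37 0.76] T [ 0.02  -0.068  0.001] [0.026 0.023 0.025] T tool [-0.001  0.07  -0.001] 0.02765628085916684 81.70843005180359
cradle_bed [([167.8, 153.6], 0.88, array([0.4975, 0.132 , 0.078 ])), ([496.9, 323.5], 0.62, array([ 0.406 , -0.3306,  0.078 ])), ([471.7, 98.6], 0.31, array([ 0.6485, -0.1598,  0.078 ]))]
cradle_saddle [([171.8, 119.5], 0.7, array([0.5299, 0.1456, 0.044 ])), ([164.9, 19.7], 0.4, array([0.6284, 0.1718, 0.044 ]))]
cradle_foot [([173.1, 218.9], 0.73, array([0.4105, 0.1191, 0.05  ]))]
cradle_handle [([163.2, 20.2], 0.77, array([0.6266, 0.1711, 0.05  ])), ([169.0, 118.6], 0.57, array([0.5307, 0.1469, 0.05  ]))]
stand []
10.6 [4.99527355e-01 3.43914711e-04 2.69135335e-01] [0.57833848 0.02544953 0.41248339]
10.6 [4.995e-01 3.000e-04 2.691e-01] [-0.13  0.41 -3.15] [ 0.047 -0.086 -0.008] 0.0278 81.7 yaw 17.41 [ 0.000e+00 -4.049e+01 -2.471e+01 -4.000e-02  6.000e-02 -0.000e+00] [-13.6  15.2  77.9  -0.   86.9  59. ]
10.65 [4.996e-01 3.000e-04 2.691e-01] [-0.13 -0.72 -3.25] [ 0.05  -0.06  -0.006] 0.0275 81.7 yaw 17.41 [ 0.000e+00 -4.049e+01 -2.471e+01 -4.000e-02  6.000e-02 -0.000e+00] [-13.6  15.2  77.9  -0.   86.9  59. ]
10.7 [4.995e-01 3.000e-04 2.691e-01] [-0.18 -0.02 -3.2 ] [ 0.018 -0.154 -0.   ] 0.0278 81.7 yaw 17.41 [-0.000e+00 -4.049e+01 -2.471e+01 -4.000e-02  6.000e-02 -0.000e+00] [-13.6  15.2  77.9  -0.   86.9  59. ]
```

View pics/w4.png

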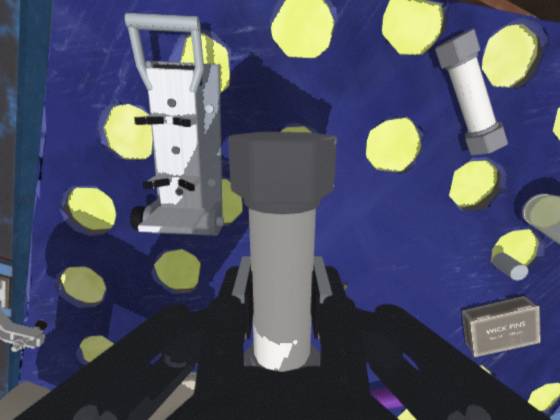

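View: cradle at the left with spine bolts at (172,103), (175,150) and (183,190), handle bar centre at (163,21); the held stem is centred in the jaws. The moment reversed with the turn, so the heavy end now points towards the robot, the hinge side. I'll refit using the spine bolts.

Run:
```python
from h import *
import pickle
from scipy.optimize import least_squares
w={n:pickle.load(open(n+".pkl","rb")) for n in("w2","w3","w4")}
# refine dark bolts: darkness centroid
px=dict(b1=dict(w2=(282,240),w3=(415,215),w4=(172,103)),b2=dict(w2=(261,207),w3=(397,180),w4=(175,150)),b3=dict(w2=(239,172),w3=(379,143),w4=(181,186)))
T={}
for b,d in px.items():
    rs=[]
    for n,p in d.items():
        g=cv2.cvtColor(w[n]["color"],cv2.COLOR_BGR2GRAY).astype(float);x,y=p;r=5
        s=g[y-r:y+r+1,x-r:x+r+1];wt=np.clip(np.percentile(s,60)-20-s,0,None);yy,xx=np.mgrid[-r:r+1,-r:r+1]
        q=(x+(wt*xx).sum()/wt.sum(),y+(wt*yy).sum()/wt.sum());rs.append(ray(w[n],q));print(b,n,np.round(q,1),end=" ")
    t=tri(rs);T[b]=t;print(np.round(t,4),[round(np.linalg.norm(np.cross(t-e,v))*1e3,1) for e,v in rs])
h=tri([ray(w["w2"],(309,287)),ray(w["w3"],(440.5,265)),ray(w["w4"],(163,21))]);print("han",np.round(h,4))
for b in("w2","w3","w4"):print(b,"handle z.05",np.round(onz(w[b],dict(w2=(309,287),w3=(441,264),w4=(163,21))[b],.05),4))
bed=tri([ray(w["w2"],(260.1,216.3)),ray(w["w3"],(406.7,185.6)),ray(w["w4"],(167.8,153.6))]);print("bed",np.round(bed,4))
d=T["b1"]-T["b3"];print("yaw b",np.degrees(np.arctan2(d[1],d[0])));d=h-T["b3"];print("yaw bh",np.degrees(np.arctan2(d[1],d[0])))
```

```text
b1 w2 [281.6 240.4] b1 w3 [414.1 214.9] b1 w4 [171.4 102.5] [0.549  0.1466 0.0523] [np.float64(0.2), np.float64(0.3), np.float64(0.2)]
b2 w2 [260.2 206.9] b2 w3 [396.7 179.9] b2 w4 [175.4 149.8] [0.4979 0.1328 0.0504] [np.float64(0.1), np.float64(0.0), np.float64(0.1)]
b3 w2 [238.4 171.7] b3 w3 [377.9 142.8] b3 w4 [182.6 184. ] [0.4511 0.1202 0.0343] [np.float64(3.3), np.float64(2.8), np.float64(2.9)]
han [0.6231 0.1658 0.062 ]
w2 handle z.05 [0.6291 0.1639 0.05  ]
w3 handle z.05 [0.6307 0.1727 0.05  ]
w4 handle z.05 [0.6258 0.1711 0.05  ]
bed [0.4987 0.1329 0.08  ]
yaw b 15.092311514286992
yaw bh 14.853875901620041
```

The bolts triangulate to better than 1 mm: stand yaw 15.0°, bed at about (0.498,0.133), cradle lying about 0.05 rad up, so the bed is near z 0.082. I'll move above it.

Request:
arm_command(
  deltas=[
    {"rx": 0,"ry": 0,"rz": 0.042,"dx": 0,"dy": 0,"dz": 0,"fingers": 0.02},
    {"rx": 0,"ry": 0,"rz": 0,"dx": 0.0082,"dy": -0.0321,"dz": 0,"fingers": 0.02},
    {"rx": 0,"ry": 0,"rz": 0,"dx": 0.0082,"dy": -0.0321,"dz": 0,"fingers": 0.02},
    {"rx": 0,"ry": 0,"rz": 0,"dx": 0.0082,"dy": -0.0321,"dz": 0,"fingers": 0.02},
    {"rx": 0,"ry": 0,"rz": 0,"dx": 0.0082,"dy": -0.0321,"dz": 0,"fingers": 0.02},
    {"rx": 0,"ry": 0,"rz": 0,"dx": 0,"dy": 0,"dz": 0.036,"fingers": 0.02},
    {"rx": 0,"ry": 0,"rz": 0,"dx": 0,"dy": 0,"dz": 0.036,"fingers": 0.02},
    {"rx": 0,"ry": 0,"rz": 0,"dx": 0,"dy": 0,"dz": 0.036,"fingers": 0.02},
    {"rx": 0,"ry": 0,"rz": 0,"dx": 0,"dy": 0,"dz": 0,"fingers": 0.02},
    {"rx": 0,"ry": 0,"rz": 0,"dx": 0,"dy": 0,"dz": 0,"fingers": 0.02},
  ],
)

```text
time_s: 11.7
position: [0.4985, 0.1328, 0.1621]
tool_rot: [[0.966, 0.259, 0.0], [0.259, -0.966, -0.0], [0.0, 0.0, -1.0]]
ft_force: [0.7, -0.2, -2.3]
grip_width: 0.0275
gripper_force: 81.4
```

Run:
```python
from h import *
s=env.observe();print(s["time_s"],np.round(s["position"],4),np.round(s["tool_rot"],3).tolist(),"yaw %.2f"%np.degrees(np.arctan2(s["tool_rot"][1][0],s["tool_rot"][0][0])))
R=np.array(s["tool_rot"]);print("delta tool",np.round(R.T@(np.array([.4985,.1328,.075])-s["position"]),4))
D=env.get_image("side");c=cv2.resize(D["color"][110:220,220:360],(764,600),interpolation=cv2.INTER_CUBIC);cv2.imwrite("pics/s1.png",c)
```

```text
11.7 [0.4985 0.1328 0.1621] [[0.966, 0.259, 0.0], [0.259, -0.966, -0.0], [0.0, 0.0, -1.0]] yaw 15.00
delta tool [-0.      0.      0.0871]
```

View pics/s1.png

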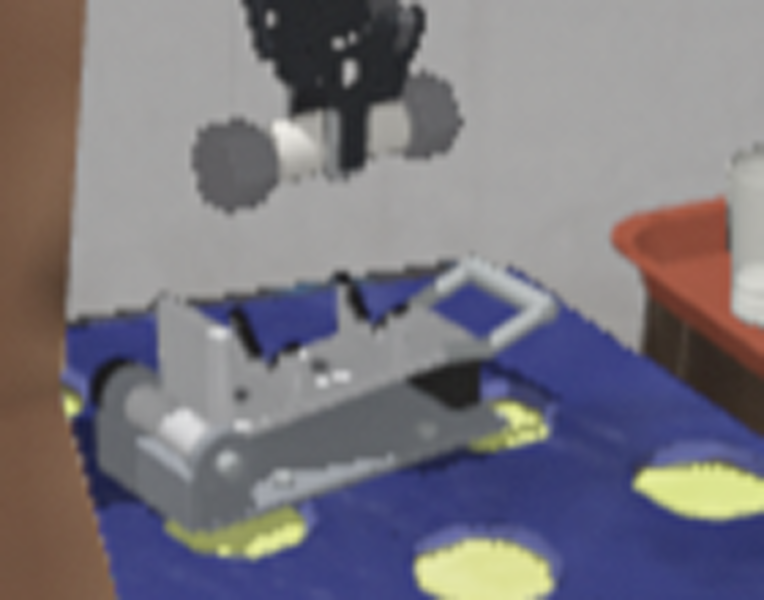

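Side crop: the stem hangs level above the saddles (stem (320,140), foot plate (190,340), saddles (350,310)), centred and in line with the spine. I'll lower it.

Request:
arm_command(
  deltas=[
    {"rx": 0,"ry": 0,"rz": 0,"dx": 0,"dy": 0,"dz": 0.03,"fingers": 0.02},
    {"rx": 0,"ry": 0,"rz": 0,"dx": 0,"dy": 0,"dz": 0.03,"fingers": 0.02},
    {"rx": 0,"ry": 0,"rz": 0,"dx": 0,"dy": 0,"dz": 0.015,"fingers": 0.02},
    {"rx": 0,"ry": 0,"rz": 0,"dx": 0,"dy": 0,"dz": 0.008,"fingers": 0.02},
    {"rx": 0,"ry": 0,"rz": 0,"dx": 0,"dy": 0,"dz": 0.004,"fingers": 0.02},
    {"rx": 0,"ry": 0,"rz": 0,"dx": 0,"dy": 0,"dz": 0,"fingers": 0.02},
    {"rx": 0,"ry": 0,"rz": 0,"dx": 0,"dy": 0,"dz": 0,"fingers": 0.02},
  ],
)

```text
time_s: 12.45
position: [0.4987, 0.1329, 0.0752]
tool_rot: [[0.966, 0.259, 0.002], [0.259, -0.966, 0.0], [0.002, 0.001, -1.0]]
ft_force: [-0.1, -0.8, -3.8]
grip_width: 0.0276
gripper_force: 81.8
```

```bash
python3 av.py
```

```text
12.9 [0.498  0.1328 0.0742] F [-0.11 -0.25 -3.37] [0.63 0.6  0.59] T [ 0.017 -0.077 -0.004] [0.022 0.023 0.022] T tool [-0.004  0.079  0.004] 0.027610936274064062 81.76770329475403
```

Request:
arm_command(
  deltas=[
    {"rx": 0,"ry": 0,"rz": 0,"dx": 0,"dy": 0,"dz": 0.003,"fingers": 0.02},
    {"rx": 0,"ry": 0,"rz": 0,"dx": 0,"dy": 0,"dz": 0,"fingers": 0.02},
    {"rx": 0,"ry": 0,"rz": 0,"dx": 0,"dy": 0,"dz": 0,"fingers": 0.02},
  ],
)

```text
time_s: 13.25
position: [0.4979, 0.1328, 0.071]
tool_rot: [[0.966, 0.259, -0.0], [0.259, -0.966, -0.0], [-0.0, -0.0, -1.0]]
ft_force: [-0.1, 0.2, -3.6]
grip_width: 0.0276
gripper_force: 81.8
```

Request:
arm_command(
  deltas=[
    {"rx": 0,"ry": 0,"rz": 0,"dx": 0,"dy": 0,"dz": 0.002,"fingers": 0.02},
    {"rx": 0,"ry": 0,"rz": 0,"dx": 0,"dy": 0,"dz": 0,"fingers": 0.02},
    {"rx": 0,"ry": 0,"rz": 0,"dx": 0,"dy": 0,"dz": 0,"fingers": 0.02},
  ],
)

```text
time_s: 13.55
position: [0.4982, 0.1328, 0.0693]
tool_rot: [[0.966, 0.259, 0.001], [0.259, -0.966, -0.0], [0.001, 0.0, -1.0]]
ft_force: [0.5, -1.3, -1.6]
grip_width: 0.0274
gripper_force: 82.0
```

```bash
python3 av.py
```

```text
14.0 [0.4982 0.1328 0.0692] F [ 0.86 -1.65 -1.42] [0.37 0.49 0.72] T [-0.188 -0.297 -0.063] [0.036 0.067 0.024] T tool [-0.259  0.238  0.063] 0.027629241368793276 82.01169490814209
```

Request:
arm_command(
  deltas=[
    {"rx": 0,"ry": 0,"rz": 0,"dx": 0,"dy": 0.0015,"dz": 0.001,"fingers": 0.02},
    {"rx": 0,"ry": 0,"rz": 0,"dx": 0,"dy": 0,"dz": 0.001,"fingers": 0.02},
    {"rx": 0,"ry": 0,"rz": 0,"dx": 0,"dy": 0,"dz": 0,"fingers": 0.02},
    {"rx": 0,"ry": 0,"rz": 0,"dx": 0,"dy": 0,"dz": 0,"fingers": 0.02},
  ],
)

```text
time_s: 14.45
position: [0.4985, 0.1322, 0.0673]
tool_rot: [[0.966, 0.259, 0.001], [0.259, -0.966, 0.002], [0.001, -0.001, -1.0]]
ft_force: [1.1, 5.7, 0.6]
grip_width: 0.0276
gripper_force: 82.2
```

```bash
python3 av.py
```

```text
14.9 [0.4985 0.1323 0.0673] F [1.11 5.18 0.46] [0.48 0.44 0.34] T [ 0.851 -0.36   0.169] [0.037 0.029 0.025] T tool [ 0.728  0.568 -0.168] 0.027306677814304244 82.22710132598877
```

Request:
arm_command(
  deltas=[
    {"rx": 0,"ry": 0,"rz": 0,"dx": 0,"dy": -0.001,"dz": 0,"fingers": 0.02},
    {"rx": 0,"ry": 0.035,"rz": 0,"dx": 0,"dy": 0,"dz": 0,"fingers": 0.02},
    {"rx": 0,"ry": 0,"rz": 0,"dx": 0,"dy": 0,"dz": 0.0005,"fingers": 0.02},
    {"rx": 0,"ry": 0,"rz": 0,"dx": 0,"dy": 0,"dz": 0,"fingers": 0.02},
    {"rx": 0,"ry": 0,"rz": 0,"dx": 0,"dy": 0,"dz": 0,"fingers": 0.02},
  ],
)

```text
time_s: 15.45
position: [0.4979, 0.1323, 0.0667]
tool_rot: [[0.965, 0.259, 0.033], [0.259, -0.966, 0.009], [0.034, -0.0, -0.999]]
ft_force: [-0.2, 0.7, 2.9]
grip_width: 0.028
gripper_force: 82.1
```

```bash
python3 av.py
```

```text
15.9 [0.498  0.1324 0.0666] F [-1.28  0.19  3.2 ] [0.51 0.53 0.54] T [ 0.014  0.27  -0.028] [0.021 0.051 0.031] T tool [ 0.082 -0.258  0.031] 0.027768757426300788 82.12825655937195
```

Seated. I'll release and back off.

Request:
arm_command(
  deltas=[
    {"rx": 0,"ry": 0,"rz": 0,"dx": 0,"dy": 0,"dz": 0,"fingers": 0.04},
    {"rx": 0,"ry": 0,"rz": 0,"dx": 0,"dy": 0,"dz": 0,"fingers": 0.06},
    {"rx": 0,"ry": 0,"rz": 0,"dx": 0,"dy": 0,"dz": 0,"fingers": 0.07},
    {"rx": 0,"ry": 0,"rz": 0,"dx": 0,"dy": 0,"dz": 0,"fingers": 0.07},
    {"rx": 0,"ry": 0,"rz": 0,"dx": 0,"dy": 0,"dz": -0.03,"fingers": 0.07},
    {"rx": 0,"ry": -0.035,"rz": 0,"dx": 0,"dy": 0,"dz": -0.04,"fingers": 0.07},
    {"rx": 0,"ry": 0,"rz": 0,"dx": 0,"dy": 0,"dz": -0.04,"fingers": 0.07},
    {"rx": 0,"ry": 0,"rz": 0,"dx": -0.02,"dy": 0,"dz": -0.04,"fingers": 0.07},
    {"rx": 0,"ry": 0,"rz": 0,"dx": -0.02,"dy": 0,"dz": -0.03,"fingers": 0.07},
    {"rx": 0,"ry": 0,"rz": 0,"dx": 0,"dy": 0,"dz": 0,"fingers": 0.07},
    {"rx": 0,"ry": 0,"rz": 0,"dx": 0,"dy": 0,"dz": 0,"fingers": 0.07},
  ],
)

```text
time_s: 17.05
position: [0.4571, 0.1214, 0.2468]
tool_rot: [[0.966, 0.259, 0.001], [0.259, -0.966, 0.0], [0.001, 0.0, -1.0]]
ft_force: [-0.2, -0.4, -0.2]
grip_width: 0.07
gripper_force: 0.0
```

```bash
python3 look.py w5 blank_1 cradle_handle
python3 - <<'E'
from h import *
import pickle
w=pickle.load(open("w5.pkl","rb"));print(env.observe()["q"])
S=env.get_image("side");c=cv2.resize(S["color"][110:220,220:360],(400,314),interpolation=cv2.INTER_CUBIC)
cv2.imwrite("pics/w5b.png",np.hstack([cv2.resize(w["color"],(400,300)),c[:300]]))
s=env.observe();print(np.round(s["position"],4),np.round(s["tool_rot"],3).tolist())
E
```

```text
blank_1 [([282.5, 149.8], 0.97, array([0.4933, 0.1307, 0.02  ]))]
cradle_handle [([284.8, 10.8], 0.91, array([0.6268, 0.1642, 0.05  ]))]
17.2 [0.45711429 0.12139061 0.24526997] [0.53669829 0.14311319 0.39021082]
[4.86830651e-01 1.34781435e+01 8.43188415e+01 5.09885458e-04
 8.23451034e+01 7.54874907e+01]
[0.4571 0.1214 0.2453] [[0.966, 0.259, -0.003], [0.259, -0.966, 0.0], [-0.002, -0.001, -1.0]]
```

View pics/w5b.png

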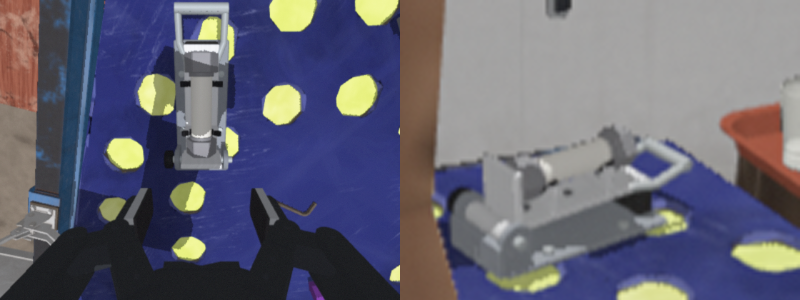

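Both views show the stem seated (left (200,100), right (580,155)) and clear of the foot plate. Next is the handle bar at about (0.623,0.165,0.062): grip it from above with the jaws closing along the stand's x axis.

Request:
arm_command(
  deltas=[
    {"rx": 0,"ry": 0,"rz": 0,"dx": 0.043,"dy": 0,"dz": 0.02,"fingers": 0.05},
    {"rx": 0,"ry": 0,"rz": 0,"dx": 0.043,"dy": 0,"dz": 0.02,"fingers": 0.05},
    {"rx": 0,"ry": 0,"rz": 0,"dx": 0.043,"dy": 0,"dz": 0.02,"fingers": 0.04},
    {"rx": 0,"ry": 0,"rz": 0,"dx": 0.043,"dy": 0.001,"dz": 0.02,"fingers": 0.036},
    {"rx": 0,"ry": 0,"rz": -0.1428,"dx": 0,"dy": 0,"dz": 0,"fingers": 0.036},
    {"rx": 0,"ry": 0,"rz": -0.1428,"dx": 0,"dy": 0,"dz": 0,"fingers": 0.036},
    {"rx": 0,"ry": 0,"rz": -0.1428,"dx": 0,"dy": 0,"dz": 0,"fingers": 0.036},
    {"rx": 0,"ry": 0,"rz": -0.1428,"dx": 0,"dy": 0,"dz": 0,"fingers": 0.036},
    {"rx": 0,"ry": 0,"rz": -0.1428,"dx": 0,"dy": 0,"dz": 0,"fingers": 0.036},
    {"rx": 0,"ry": 0,"rz": -0.1428,"dx": 0,"dy": 0,"dz": 0,"fingers": 0.036},
    {"rx": 0,"ry": 0,"rz": -0.1428,"dx": 0,"dy": 0,"dz": 0,"fingers": 0.036},
    {"rx": 0,"ry": 0,"rz": -0.1428,"dx": 0,"dy": 0,"dz": 0,"fingers": 0.036},
  ],
  squeeze=40,
)

```text
time_s: 18.45
position: [0.6235, 0.165, 0.1651]
tool_rot: [[0.16, 0.987, -0.002], [0.987, -0.16, -0.0], [-0.001, -0.002, -1.0]]
ft_force: [-0.2, 0.5, 0.9]
grip_width: 0.036
gripper_force: 0.0
```

Request:
arm_command(
  deltas=[
    {"rx": 0,"ry": 0,"rz": -0.1428,"dx": 0,"dy": 0,"dz": 0,"fingers": 0.036},
    {"rx": 0,"ry": 0,"rz": -0.1428,"dx": 0,"dy": 0,"dz": 0,"fingers": 0.036},
    {"rx": 0,"ry": 0,"rz": -0.1428,"dx": 0,"dy": 0,"dz": 0,"fingers": 0.036},
    {"rx": 0,"ry": 0,"rz": 0,"dx": 0,"dy": 0,"dz": 0,"fingers": 0.036},
    {"rx": 0,"ry": 0,"rz": 0,"dx": 0,"dy": 0,"dz": 0,"fingers": 0.036},
  ],
)

```text
time_s: 18.95
position: [0.6235, 0.1649, 0.1657]
tool_rot: [[-0.255, 0.967, -0.001], [0.967, 0.255, -0.0], [0.0, -0.001, -1.0]]
ft_force: [-0.3, -0.1, -0.5]
grip_width: 0.0362
gripper_force: 0.0
```

```bash
python3 look.py w6 cradle_handle
python3 - <<'E'
from h import *
import pickle
w=pickle.load(open("w6.pkl","rb"));s=env.observe();R=np.array(s["tool_rot"])
print(np.round(s["position"],4),np.round(R,3).tolist(),np.round(s["q"],1),s["grip_width"])
print("delta",np.round(R.T@(np.array([.6232,.1652,.050])-s["position"]),4))
print("expected px of handle",proj(w,[.6231,.1655,.062]))
w5=pickle.load(open("w5.pkl","rb"))
for d in env.tip_of("cradle_handle",w)[:1]: print(tri([ray(w,d["location"]),ray(w5,(284.8,10.8))]))
E
```

```text
cradle_handle [([280.6, 206.9], 0.75, array([0.6236, 0.1643, 0.05  ]))]
19.05 [0.62352063 0.16494062 0.16606741] [0.60356195 0.24468912 0.30904808]
[0.6235 0.1649 0.1661] [[-0.256, 0.967, -0.001], [0.967, 0.256, -0.0], [0.0, -0.001, -1.0]] [  4.3  34.1  63.9  -0.   82.  -10.5] 0.035982843066058805
delta [ 0.0003 -0.0002  0.1161]
expected px of handle [280.36011389 209.74324948]
[0.62460024 0.16459819 0.05319624]
```

Request:
arm_command(
  deltas=[
    {"rx": 0,"ry": 0,"rz": 0,"dx": 0,"dy": 0,"dz": 0.04,"fingers": 0.036},
    {"rx": 0,"ry": 0,"rz": 0,"dx": 0,"dy": 0,"dz": 0.04,"fingers": 0.036},
    {"rx": 0,"ry": 0,"rz": 0,"dx": 0,"dy": 0,"dz": 0.03,"fingers": 0.036},
    {"rx": 0,"ry": 0,"rz": 0,"dx": 0,"dy": 0,"dz": 0.014,"fingers": 0.036},
    {"rx": 0,"ry": 0,"rz": 0,"dx": 0,"dy": 0,"dz": 0,"fingers": 0.036},
    {"rx": 0,"ry": 0,"rz": 0,"dx": 0,"dy": 0,"dz": 0,"fingers": 0.005},
    {"rx": 0,"ry": 0,"rz": 0,"dx": 0,"dy": 0,"dz": 0,"fingers": 0.005},
    {"rx": 0,"ry": 0,"rz": 0,"dx": 0,"dy": 0,"dz": 0,"fingers": 0.005},
    {"rx": 0,"ry": 0,"rz": 0,"dx": 0,"dy": 0,"dz": 0,"fingers": 0.005},
  ],
  squeeze=40,
)

```text
time_s: 20.0
position: [0.6227, 0.1646, 0.0439]
tool_rot: [[-0.259, 0.966, -0.001], [0.966, 0.259, -0.001], [-0.0, -0.001, -1.0]]
ft_force: [-5.0, -2.4, -0.5]
grip_width: 0.0124
gripper_force: 39.0
```

```bash
python3 av.py
python3 - <<'E'
from h import *
# arc: handle at radius r, phase p0 relative; deltas in tool (y = stand +x, z = down)
r=np.hypot(.222,.010);p0=np.arctan2(.010,.222)
for a0 in(.03,.05):
  th=np.linspace(a0,1.36,28)+p0;y=r*np.cos(th);z=r*np.sin(th)
  print(a0,"step rad",th[1]-th[0]);print(np.round(np.c_[np.diff(y),-np.diff(z)],4).tolist())
E
```

```text
20.45 [0.6227 0.1646 0.0439] F [-5.51 -2.51 -0.16] [0.46 0.39 0.3 ] T [-0.4    0.893  0.012] [0.033 0.023 0.019] T tool [ 0.966 -0.156 -0.012] 0.01278193651384242 39.027382135391235
0.03 step rad 0.04925925925925925
[[-0.0011, -0.0109], [-0.0016, -0.0108], [-0.0022, -0.0107], [-0.0027, -0.0106], [-0.0032, -0.0105], [-0.0037, -0.0103], [-0.0042, -0.0101], [-0.0047, -0.0099], [-0.0052, -0.0096], [-0.0057, -0.0094], [-0.0061, -0.0091], [-0.0065, -0.0088], [-0.007, -0.0084], [-0.0074, -0.0081], [-0.0078, -0.0077], [-0.0081, -0.0073], [-0.0085, -0.0069], [-0.0088, -0.0065], [-0.0091, -0.006], [-0.0094, -0.0056], [-0.0097, -0.0051], [-0.0099, -0.0046], [-0.0101, -0.0041], [-0.0103, -0.0036], [-0.0105, -0.0031], [-0.0106, -0.0026], [-0.0107, -0.0021]]
0.05 step rad 0.048518518518518516
[[-0.0013, -0.0107], [-0.0018, -0.0106], [-0.0023, -0.0105], [-0.0028, -0.0104], [-0.0033, -0.0103], [-0.0038, -0.0101], [-0.0043, -0.0099], [-0.0048, -0.0097], [-0.0052, -0.0094], [-0.0057, -0.0092], [-0.0061, -0.0089], [-0.0066, -0.0086], [-0.007, -0.0082], [-0.0073, -0.0079], [-0.0077, -0.0075], [-0.0081, -0.0071], [-0.0084, -0.0067], [-0.0087, -0.0063], [-0.009, -0.0059], [-0.0093, -0.0054], [-0.0096, -0.005], [-0.0098, -0.0045], [-0.01, -0.004], [-0.0102, -0.0036], [-0.0103, -0.0031], [-0.0105, -0.0025], [-0.0106, -0.002]]
```

Request:
arm_command(
  deltas=[
    {"rx": 0,"ry": 0,"rz": 0,"dx": 0,"dy": -0.0013,"dz": -0.0107,"fingers": 0.005},
    {"rx": 0,"ry": 0,"rz": 0,"dx": 0,"dy": -0.0018,"dz": -0.0106,"fingers": 0.005},
    {"rx": 0,"ry": 0,"rz": 0,"dx": 0,"dy": -0.0023,"dz": -0.0105,"fingers": 0.005},
    {"rx": 0,"ry": 0,"rz": 0,"dx": 0,"dy": -0.0028,"dz": -0.0104,"fingers": 0.005},
    {"rx": 0,"ry": 0,"rz": 0,"dx": 0,"dy": -0.0033,"dz": -0.0103,"fingers": 0.005},
    {"rx": 0,"ry": 0,"rz": 0,"dx": 0,"dy": -0.0038,"dz": -0.0101,"fingers": 0.005},
    {"rx": 0,"ry": 0,"rz": 0,"dx": 0,"dy": -0.0043,"dz": -0.0099,"fingers": 0.005},
    {"rx": 0,"ry": 0,"rz": 0,"dx": 0,"dy": -0.0048,"dz": -0.0097,"fingers": 0.005},
    {"rx": 0,"ry": 0,"rz": 0,"dx": 0,"dy": 0,"dz": 0,"fingers": 0.005},
  ],
)

```text
time_s: 21.4
position: [0.6012, 0.1588, 0.128]
tool_rot: [[-0.259, 0.966, 0.007], [0.966, 0.259, 0.001], [-0.001, 0.007, -1.0]]
ft_force: [4.7, 1.5, 4.6]
grip_width: 0.0123
gripper_force: 40.4
```

```bash
python3 av.py
```

```text
21.85 [0.6018 0.159  0.1268] F [5.98 1.88 4.37] [0.8  0.32 0.36] T [ 0.358 -1.22  -0.019] [0.033 0.084 0.031] T tool [-1.271  0.03   0.02 ] 0.012447363028002726 40.47698736190796
```

Request:
arm_command(
  deltas=[
    {"rx": 0,"ry": 0,"rz": 0,"dx": 0,"dy": -0.0042,"dz": -0.0094,"fingers": 0.005},
    {"rx": 0,"ry": 0,"rz": 0,"dx": 0,"dy": -0.0057,"dz": -0.0092,"fingers": 0.005},
    {"rx": 0,"ry": 0,"rz": 0,"dx": 0,"dy": -0.0061,"dz": -0.0089,"fingers": 0.005},
    {"rx": 0,"ry": 0,"rz": 0,"dx": 0,"dy": -0.0066,"dz": -0.0086,"fingers": 0.005},
    {"rx": 0,"ry": 0,"rz": 0,"dx": 0,"dy": -0.007,"dz": -0.0082,"fingers": 0.005},
    {"rx": 0,"ry": 0,"rz": 0,"dx": 0,"dy": -0.0073,"dz": -0.0079,"fingers": 0.005},
    {"rx": 0,"ry": 0,"rz": 0,"dx": 0,"dy": -0.0077,"dz": -0.0075,"fingers": 0.005},
    {"rx": 0,"ry": 0,"rz": 0,"dx": 0,"dy": -0.0081,"dz": -0.0071,"fingers": 0.005},
    {"rx": 0,"ry": 0,"rz": 0,"dx": 0,"dy": 0,"dz": 0,"fingers": 0.005},
  ],
)

```text
time_s: 22.8
position: [0.553, 0.1459, 0.1967]
tool_rot: [[-0.259, 0.966, 0.016], [0.966, 0.259, 0.003], [-0.002, 0.016, -1.0]]
ft_force: [12.2, 4.8, 16.3]
grip_width: 0.0123
gripper_force: 40.9
```

```bash
python3 av.py
python3 - <<'E'
from h import *
p=np.array(env.observe()["position"])-[.409,.1084,.04];x=p[0]*.966+p[1]*.259;z=p[2]+.0165
print(x,z,np.hypot(x,z),np.arctan2(z,x)-.045)
E
```

```text
23.25 [0.5533 0.146  0.1964] F [11.67  5.49 16.85] [0.51 0.48 0.52] T [ 0.952 -2.245  0.007] [0.024 0.032 0.035] T tool [-2.415e+00  3.380e-01  2.000e-03] 0.012664522962709831 40.87977647781372
0.14918482509667896 0.17288366633894614 0.22835252161060704 0.8138490221197178
```

Radial force has built up because my path sits slightly inside the arc. I'll ease outward.

Request:
arm_command(
  deltas=[
    {"rx": 0,"ry": 0,"rz": 0,"dx": 0,"dy": 0.002,"dz": -0.002,"fingers": 0.005},
    {"rx": 0,"ry": 0,"rz": 0,"dx": 0,"dy": 0,"dz": 0,"fingers": 0.005},
    {"rx": 0,"ry": 0,"rz": 0,"dx": 0,"dy": 0,"dz": 0,"fingers": 0.005},
  ],
)

```text
time_s: 23.6
position: [0.5533, 0.146, 0.1964]
tool_rot: [[-0.259, 0.966, 0.009], [0.966, 0.259, 0.001], [-0.001, 0.009, -1.0]]
ft_force: [7.4, 2.1, 7.9]
grip_width: 0.0126
gripper_force: 40.1
```

```bash
python3 av.py
```

```text
24.05 [0.5534 0.146  0.1964] F [7.58 2.71 9.07] [0.43 0.5  0.48] T [ 0.509 -1.509  0.016] [0.031 0.041 0.034] T tool [-1.589  0.101 -0.013] 0.012445037124581936 40.10821759700775
```

Request:
arm_command(
  deltas=[
    {"rx": 0,"ry": 0,"rz": 0,"dx": 0,"dy": 0.0023,"dz": -0.0025,"fingers": 0.005},
    {"rx": 0,"ry": 0,"rz": 0,"dx": 0,"dy": -0.008,"dz": -0.007,"fingers": 0.005},
    {"rx": 0,"ry": 0,"rz": 0,"dx": 0,"dy": -0.0084,"dz": -0.0066,"fingers": 0.005},
    {"rx": 0,"ry": 0,"rz": 0,"dx": 0,"dy": -0.0087,"dz": -0.0062,"fingers": 0.005},
    {"rx": 0,"ry": 0,"rz": 0,"dx": 0,"dy": -0.009,"dz": -0.0058,"fingers": 0.005},
    {"rx": 0,"ry": 0,"rz": 0,"dx": 0,"dy": -0.0092,"dz": -0.0054,"fingers": 0.005},
    {"rx": 0,"ry": 0,"rz": 0,"dx": 0,"dy": -0.0095,"dz": -0.0049,"fingers": 0.005},
    {"rx": 0,"ry": 0,"rz": 0,"dx": 0,"dy": 0,"dz": 0,"fingers": 0.005},
  ],
)

```text
time_s: 24.9
position: [0.5025, 0.1325, 0.2342]
tool_rot: [[-0.259, 0.966, 0.005], [0.966, 0.259, 0.0], [-0.001, 0.005, -1.0]]
ft_force: [3.1, -0.1, 10.8]
grip_width: 0.0125
gripper_force: 40.8
```

```bash
python3 av.py
```

```text
25.35 [0.5029 0.1326 0.234 ] F [ 2.1   0.78 10.9 ] [0.54 0.59 0.3 ] T [ 0.167 -0.4   -0.042] [0.025 0.026 0.034] T tool [-0.429  0.057  0.042] 0.012328560601791544 40.874746441841125
```

Request:
arm_command(
  deltas=[
    {"rx": 0,"ry": 0,"rz": 0,"dx": 0,"dy": -0.0097,"dz": -0.0065,"fingers": 0.005},
    {"rx": 0,"ry": 0,"rz": 0,"dx": 0,"dy": -0.0099,"dz": -0.004,"fingers": 0.005},
    {"rx": 0,"ry": 0,"rz": 0,"dx": 0,"dy": -0.0101,"dz": -0.0035,"fingers": 0.005},
    {"rx": 0,"ry": 0,"rz": 0,"dx": 0,"dy": -0.0102,"dz": -0.003,"fingers": 0.005},
    {"rx": 0,"ry": 0,"rz": 0,"dx": 0,"dy": -0.0052,"dz": -0.0013,"fingers": 0.005},
    {"rx": 0,"ry": 0,"rz": 0,"dx": 0,"dy": -0.0052,"dz": -0.0013,"fingers": 0.005},
    {"rx": 0,"ry": 0,"rz": 0,"dx": 0,"dy": 0,"dz": 0,"fingers": 0.005},
  ],
)

```text
time_s: 26.1
position: [0.454, 0.1195, 0.2531]
tool_rot: [[-0.259, 0.966, 0.003], [0.966, 0.259, 0.0], [-0.001, 0.003, -1.0]]
ft_force: [0.7, 0.8, 8.7]
grip_width: 0.012
gripper_force: 40.0
```

```bash
python3 av.py
```

```text
26.55 [0.454  0.1195 0.253 ] F [0.71 0.32 9.79] [0.38 0.32 0.57] T [ 0.181 -0.479  0.005] [0.023 0.033 0.025] T tool [-0.51   0.051 -0.005] 0.011881496717560832 40.04387140274048
```

Request:
arm_command(
  deltas=[
    {"rx": 0,"ry": 0,"rz": 0,"dx": 0,"dy": -0.004,"dz": -0.0016,"fingers": 0.005},
    {"rx": 0,"ry": 0,"rz": 0,"dx": 0,"dy": -0.004,"dz": -0.0008,"fingers": 0.005},
    {"rx": 0,"ry": 0,"rz": 0,"dx": 0,"dy": -0.003,"dz": -0.0005,"fingers": 0.005},
    {"rx": 0,"ry": 0,"rz": 0,"dx": 0,"dy": 0,"dz": 0,"fingers": 0.005},
    {"rx": 0,"ry": 0,"rz": 0,"dx": 0,"dy": 0,"dz": 0,"fingers": 0.005},
  ],
)

```text
time_s: 27.1
position: [0.4439, 0.1168, 0.2555]
tool_rot: [[-0.259, 0.966, 0.003], [0.966, 0.259, 0.001], [-0.0, 0.003, -1.0]]
ft_force: [5.0, 1.9, 4.9]
grip_width: 0.0122
gripper_force: 39.8
```

```bash
python3 av.py
```

```text
27.55 [0.4439 0.1168 0.2555] F [5.28 1.6  4.89] [0.26 0.45 0.32] T [ 0.348 -1.078 -0.018] [0.021 0.035 0.025] T tool [-1.131  0.057  0.019] 0.012321097822254122 39.76182281970978
```

Request:
arm_command(
  deltas=[
    {"rx": 0,"ry": 0,"rz": 0,"dx": 0,"dy": -0.003,"dz": -0.001,"fingers": 0.005},
    {"rx": 0,"ry": 0,"rz": 0,"dx": 0,"dy": 0,"dz": 0,"fingers": 0.005},
    {"rx": 0,"ry": 0,"rz": 0,"dx": 0,"dy": 0,"dz": 0,"fingers": 0.005},
  ],
)

```text
time_s: 27.9
position: [0.4436, 0.1167, 0.2558]
tool_rot: [[-0.259, 0.966, 0.008], [0.966, 0.259, 0.003], [0.001, 0.009, -1.0]]
ft_force: [21.4, 7.2, -8.1]
grip_width: 0.0123
gripper_force: 40.0
```

```bash
python3 av.py
```

```text
28.35 [0.4436 0.1167 0.2558] F [21.22  7.59 -8.76] [0.87 0.31 0.36] T [ 1.266 -3.665  0.015] [0.025 0.02  0.022] T tool [-3.868  0.274 -0.015] 0.011853944345164166 39.99865025281906
```

At the stop: the force jumped and the bar did not move. I'll unload, open and withdraw upward.

Request:
arm_command(
  deltas=[
    {"rx": 0,"ry": 0,"rz": 0,"dx": 0,"dy": 0.003,"dz": 0.001,"fingers": 0.005},
    {"rx": 0,"ry": 0,"rz": 0,"dx": 0,"dy": 0,"dz": 0,"fingers": 0.005},
    {"rx": 0,"ry": 0,"rz": 0,"dx": 0,"dy": 0,"dz": 0,"fingers": 0.036},
    {"rx": 0,"ry": 0,"rz": 0,"dx": 0,"dy": 0,"dz": 0,"fingers": 0.036},
    {"rx": 0,"ry": 0,"rz": 0,"dx": 0,"dy": 0,"dz": 0,"fingers": 0.036},
    {"rx": 0,"ry": 0,"rz": 0,"dx": 0,"dy": 0,"dz": -0.02,"fingers": 0.036},
    {"rx": 0,"ry": 0,"rz": 0,"dx": 0,"dy": 0,"dz": -0.03,"fingers": 0.036},
    {"rx": 0,"ry": 0,"rz": 0,"dx": 0,"dy": 0,"dz": -0.03,"fingers": 0.036},
    {"rx": 0,"ry": 0,"rz": 0,"dx": 0,"dy": 0,"dz": -0.03,"fingers": 0.036},
    {"rx": 0,"ry": 0,"rz": 0,"dx": 0,"dy": 0,"dz": 0,"fingers": 0.036},
    {"rx": 0,"ry": 0,"rz": 0,"dx": 0,"dy": 0,"dz": 0,"fingers": 0.036},
  ],
)

```text
time_s: 29.5
position: [0.4427, 0.1165, 0.3642]
tool_rot: [[-0.259, 0.966, -0.001], [0.966, 0.259, -0.0], [0.0, -0.001, -1.0]]
ft_force: [-1.0, -0.6, -0.9]
grip_width: 0.036
gripper_force: 0.0
```

```bash
python3 av.py
python3 - <<'E'
from h import *
S=env.get_image("scene");D=env.get_image("side")
P=[]
for im in(S,D):
    d=env.tip_of("blank_1",im);b=env.tip_of("cradle_handle",im);print([(np.round(x["location"]).tolist(),round(x["p"],2)) for x in d[:4]],[(np.round(x["location"]).tolist(),round(x["p"],2)) for x in b[:2]]);P.append(b[:1])
if all(P): print("handle",tri([ray(S,P[0][0]["location"]),ray(D,P[1][0]["location"])]),"expect",[.409+.0367*.966,.1084+.0367*.259,.259])
for im in(S,D):print(proj(im,[.409+.03*.966,.1084+.03*.259,.259]))
# expected stem mid at stop: bed (88,38) at 1.36
a=1.36;x=.088*np.cos(a)-.038*np.sin(a);z=.04+.088*np.sin(a)+.038*np.cos(a)
for im in(S,D):print("stem exp",proj(im,[.409+x*.966,.1084+x*.259,z]))
E
```

```text
29.95 [0.443  0.1165 0.3643] F [-0.05 -0.08  0.05] [0.51 0.6  0.51] T [-0.008 -0.011 -0.01 ] [0.02  0.032 0.025] T tool [-0.008 -0.011  0.01 ] 0.03623223038295485 0.0
[([363.0, 300.0], 0.67), ([298.0, 180.0], 0.65), ([185.0, 207.0], 0.62)] [([172.0, 144.0], 0.94), ([186.0, 206.0], 0.35)]
[([248.0, 157.0], 0.9), ([386.0, 231.0], 0.76)] [([263.0, 110.0], 0.6)]
handle [0.44811283 0.12506209 0.25596172] expect [0.44445219999999996, 0.11790529999999999, 0.259]
[175.6596916  144.09388672]
[259.73504876 111.33104228]
stem exp [184.85421947 202.17504023]
stem exp [245.15790213 159.72424669]
```

```bash
python3 -c "
from rig import env
print(env.close_job())"
```

```text
the job is handed in; nothing more can be done
None
```

The job is handed in, though the verdict was not reported: the ballasted stem (the one nearer the robot, about 3.2 N) stands heavy end down in the cradle raised to its stop, the heavy end being inferred from the wrist moment, and I never touched the empty stem.

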